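Set a board out to the length gauge and hold it for sawing

ROBOT

A 6-joint arm with a two-finger parallel gripper is mounted at the origin on the work surface. World frame = base frame: x ahead of the robot, y to its left, z up, the work surface at z = 0. Lengths are in m, angles in rad, forces in N, time in s.
With the tool pointing down it reaches from about 0.3 to 0.85 m from the base axis. Payload 5.4 kg.
Tool frame: the origin (TCP) lies on the centre line of the jaws, within the pads' length; the fingertips stand 8 mm ahead of it and the grasp point (between the pads) lies 11 mm behind it; x points along the fingers, y is the direction in which the jaws open and shut, and the axes are right-handed (so a half turn about x gives the same grasp; the last joint's range is limited). The gripper opens to 85 mm and grips with 20 to 120 N. Pads are 22 mm wide; open, the fingers measure 114 mm over their backs; the gripper's body (76 mm by 85 mm) begins 54 mm behind the grasp point. The pads swing forward as they close: fully open they stand 13 mm farther back than shut.
Start: joints at [1.106, 0.158, 1.597, -0, 1.386, -0.21], TCP at [0.145, 0.556, 0.239] pointing down, gripper open.
Joint ranges: [-2.91, 2.91], [-0.94, 2.29], [0.18, 2.7], [-1.29, 4.43], [0.17, 2.64], [-3, 3]. Speed limits (rad/s): [2.57, 2.57, 3.14, 3.14, 3.14, 3.14].

INTERFACE

Orientations are given as a rotation vector (axis times angle).
In Python, from rig import ctrl gives the robot as it stands.
- The arm moves only by the tool arm_command, never from a script. Its argument "increments" is a list of rows, each a list of 3 entries, a list of its own where there are three numbers: the finger opening in mm, from 0 to 85.4, then the shift along the world's x, y, z in units of 0.4 m (1.0 is 0.4 m), then the turn about the world's z in units of 30 degrees (1.0 is 30 degrees). In form: [[claw, [dx, dy, dz], yaw], ...]. A call has 1 to 12 rows; each row is the pose to reach, as a shift and turn from the pose commanded when the call began; what a row does not reach only later rows make up. A row lasts 1/10 s, in which the tool goes at most 50 mm and 8.59 degrees, less where a joint would pass 70% of its speed; a pose out of reach is approached as far as the arm can. A call with a number of a shift or a turn outside -1 to 1 is refused whole. A call with a gripper value outside its range is refused whole. The fingers move at their own pace and stop on an object; "force" is the grip in N (left out, the last holds). Time passes only in rows, so rows that repeat a pose let the fingers close. It gives the time, the measured TCP pose, the force and the opening at its end, in the units of the state.
- ctrl.observe(): the state, without advancing time (a new reading comes with each control period).
- ctrl.capture(name): name is "side" or "top" or "wrist"; returns a dict with "image" (400x640x3 uint8, blue, green, red), "fovy" (degrees; the focal length in pixels is half the picture's height over the tangent of half this angle, whatever the lens; pixels are square), "cx", "cy" (the principal point, pixels), "k1" (the pictures are not rectified: a ray, as slopes to the right and down, at radius r is drawn at 1 + k1 r^2 times it, then the intrinsics apply), "camera_from_world" (4x4, takes a point from world to camera coordinates). Camera axes: x right, y up, looking along -z (the intrinsics and any distortion apply to the point x, -y, -z); pixel columns grow to the right and rows downward; lengths in m; the calibration is good to about 2 mm. A picture is of the moment at which its call begins. There is no depth.
- ctrl.finish_job(): hands the job in, once; it reports no verdict.
The state is a dict: "time_s": time; "joint_positions": joint angles; "qvel": joint speeds; "effort": joint torques, N m; "tcp_pos": TCP position; "ee_rot": TCP orientation; "contact_force": force on the tool from outside, world axes, zero at the start; "moment": the same for the moment, N m; "opening": finger opening in m.
Only numpy, scipy, OpenCV 4.12 (cv2) and the standard library are available. Lean on these libraries where they do the work, as an engineer would, in place of code of your own. Each camera call takes 0.05 s, during which the arm holds its last target. There are 200 camera calls.

TASK

First wipe the three loose wood chips off the sawing block onto the bench with the scraper block held in the gripper, before the board is moved and without touching the chips with the fingers, then stand the scraper upright on the bench again and let go of it. Then slide the board straight out over the open end of the sawing block, flat and without lifting it, until its leading end is level with the tip of the gauge's pointer, without the board touching the gauge or the scraper. More than half of the board will then overhang and would tip, so finish while still holding it: the program ends with the gripper holding the board level and still on the block, leaving the glue jar, hammer and tape measure where they are.

Things in the scene. Friction and masses are not known exactly. Their poses are not given: they have to be found in the camera images.
- block: Sawing block fixed to the bench: grey laminate top on low light-wood runners, 350 mm long (its x) by 130 mm wide (its y), 60 mm high, flat top. Origin at the centre of its underside; its +x axis points outward, along its length to the open end (175 mm from the origin) beyond which the gauge stands. +x lies roughly towards the robot's right (world -y), turned by up to about 12 degrees; y is across.
- board: Loose brown hardwood board, 280 mm long (its x), 60 mm wide (its y), 24 mm thick, 0.2 to 0.4 kg, centre of mass in the middle. Starts flat on the block, along it and about central, its leading end 120 to 145 mm short of the block's open end, its tail hanging 50 to 75 mm past the block's other end. Origin at the centre of its underside; +x points to the leading end.
- board_end (a point): Middle of the top edge of the board's leading end (140 mm along the board's +x from its origin, 24 mm up).
- chip1: Loose light wood chip 24 x 16 x 10 mm, 12 g, on the block's top between the board's leading end and the block's open end. Origin at the centre of its underside. The chips lie in a row across the block, up to 42 mm either side of its middle line, centred 23 to 63 mm from the open end.
- chip2: Loose light wood chip 22 x 16 x 10 mm, 12 g, likewise.
- chip3: Loose light wood chip 20 x 18 x 12 mm, 12 g, likewise.
- scraper: Loose dark wooden scraper block, 0.18 kg, standing upright on the open bench to the robot's right: a straight blade 120 mm long (its y), 16 mm thick (its x), 28 mm high with a steel edge below, and on its middle an upright square grip 34 x 34 mm from 28 to 80 mm above the underside. Origin at the centre of the underside, z up.
- gauge: Length gauge fixed to the bench beyond the block's open end and on the far side (block's +y) of the board's path: dark steel foot 60 x 70 x 12 mm, round post up to 87 mm high, and a level pointer bar, 6 mm wide and 4 mm high, reaching from the post at right angles towards the board's path. It is set square to the block. Origin on the bench straight below the pointer's tip; the pointer runs along its -y, and its x is the block's outward x. The post stands 75 mm from the tip.
- pointer_tip (a point): Tip of the gauge's pointer, 74 mm above the bench, 50 mm to the side (block's +y) of the block's middle line and 165 to 205 mm beyond the block's open end. It is the mark for the board's leading end; x is the outward direction. The board passes beside it with about 20 mm to spare.
- glue_jar: Bystander: white jar 70 mm across, 95 mm high, at the far right. Leave alone.
- hammer: Bystander: hammer lying on the bench beyond the block. Leave alone.
- tape: Bystander: black tape measure lying flat, 70 x 65 x 35 mm high, on the bench near the robot, to its right. Leave alone.
Not all that is in view belongs to the job. What is shaped like the gauge but red or turquoise is not meant. There is more than one size of the scraper; the job needs the smaller.

How it is judged:
By the outcome, as a careful person would: the job done as asked, in the order asked, and still so for the second after the job is handed in, while the arm keeps its last pose, push and grip.
It also fails if it takes over 69 s, if anything falls off the work surface, if the arm or the gripper's body presses on something with over 40 N, if the wrist force passes 120 N, or if a joint passes its speed limit or range.

## Working session

There is one attempt and no reset: what is moved stays moved. The work goes in short steps, Python scripts to look and compute and a tool call to move; the robot and the scene stay as the last step left them, time stands still between calls to the robot, and variables do not carry over. Pictures are saved under pics/ and viewed, about 8 in all and at most 12, crops included, and the job is handed in when it is done.

Besides the shell and the picture viewer there is one more tool, called after ">>>" by a JSON object that holds its "name" and its "arguments", one argument or row to a line. arm_command: Moves the arm, as the interface text tells. Shifts and turns lie within -1 to 1; 1 stands for 0.4 m of shift or 30 degrees of turn. Its arguments: {"type":"object","properties":{"increments":{"type":"array","items":{"type":"array"}},"force":{"type":"number"}},"required":["increments"]}

```bash
mkdir -p pics; ls; cat > h.py <<'E'
import numpy as np, cv2
from rig import ctrl
def snap(n,f):
    c=ctrl.capture(n); cv2.imwrite(f'pics/{f}.png',c['image']); 
    import pickle; pickle.dump(c,open(f'pics/{f}.pkl','wb')); return c
def load(f):
    import pickle; return pickle.load(open(f'pics/{f}.pkl','rb'))
def foc(c): return c['image'].shape[0]/2/np.tan(np.radians(c['fovy'])/2)
def ray(c,u,v):
    f=foc(c); d=np.array([(u-c['cx'])/f,(v-c['cy'])/f]); s=d.copy()
    for _ in range(30): s=d/(1+c['k1']*(s@s))
    M=np.asarray(c['camera_from_world']); R=M[:3,:3]; 
    return -R.T@M[:3,3], R.T@np.array([s[0],-s[1],-1])
def onz(c,u,v,z):
    o,d=ray(c,u,v); return o+d*(z-o[2])/d[2]
def tri(c1,p1,c2,p2):
    o1,d1=ray(c1,*p1);o2,d2=ray(c2,*p2)
    t=np.linalg.lstsq(np.c_[d1,-d2],o2-o1,rcond=None)[0]
    a=o1+d1*t[0];b=o2+d2*t[1]; return (a+b)/2,np.linalg.norm(a-b)
def proj(c,P):
    M=np.asarray(c['camera_from_world']);q=M[:3,:3]@P+M[:3,3]
    s=np.array([q[0],-q[1]])/-q[2]; s=s*(1+c['k1']*(s@s)); return s*foc(c)+[c['cx'],c['cy']]
E
python3 - <<'E'
from h import *
for n in ['top','side']:
    c=snap(n,n+'0'); print(n,c['fovy'],c['k1'],c['cx'],c['cy'],ray(c,320,200))
s=ctrl.observe(); print(s)
E
```

```text
pics
top 52.22398954932901 -0.06433398783249708 319.2156596862151 204.06960628147843 (array([ 0.46035424, -0.07382776,  1.04179638]), array([ 0.08475473, -0.01623452, -0.99632136]))
side 47.82739254884002 -0.006842537274817835 318.0391550392541 197.87224554659943 (array([ 0.31517753, -0.70644583,  0.81706067]), array([ 0.24482263,  0.62892406, -0.73794143]))
{'time_s': 0.1, 'joint_positions': array([ 1.10590579e+00,  1.58964147e-01,  1.59813799e+00,  8.57792342e-07,
        1.38622131e+00, -2.10123953e-01]), 'qvel': array([ 0.0002994 , -0.00042469, -0.002968  ,  0.00218041, -0.00029168,
        0.00034544]), 'effort': array([-1.28644779e-04, -3.96993256e+01, -3.32337499e+01, -2.34740301e-04,
        4.20349563e-03,  1.59179712e-05]), 'tcp_pos': array([0.14469496, 0.55593343, 0.23841178]), 'ee_rot': array([ 0.19872588,  1.56210208, -0.20129668]), 'contact_force': array([-0.40967445,  0.20905387, -0.8218556 ]), 'moment': array([-0.02587666,  0.00685907,  0.01681655]), 'opening': 0.08554667107096031}
```

View pics/top0.png

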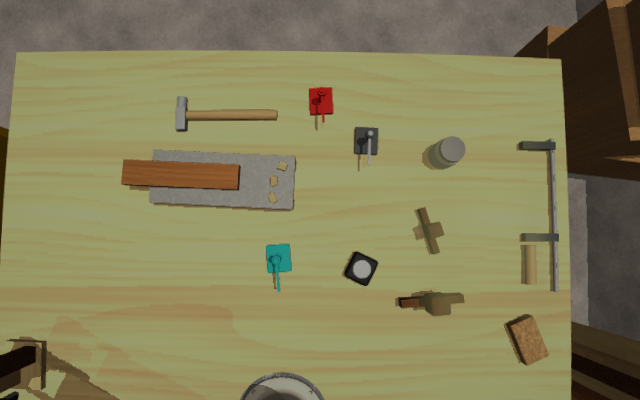

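View pics/side0.png

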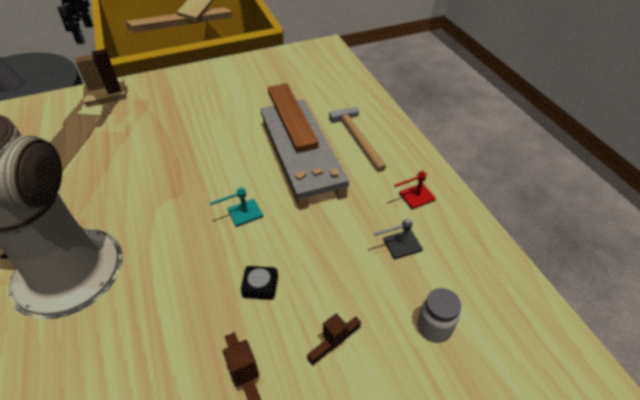

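Top: board (123–240, 160–190), block (150–295, 150–208), chips (283,166), (274,181), (272,197); dark gauge (366,140), with red (320,100) and turquoise (279,258) decoys. 
Scraper candidates: cross at (428,230), blade about 49 px ≈ 120 mm, and one at (432,302), about 66 px ≈ 165 mm. I choose the first. Next I check it in a close crop and measure.

```bash
python3 - <<'E'
from h import *
c=load('top0'); im=c['image']
cr=cv2.resize(im[115:265,255:475],None,fx=3.5,fy=3.5,interpolation=cv2.INTER_CUBIC)
cv2.imwrite('pics/crop1.png',cv2.convertScaleAbs(cr,alpha=1.4))
hsv=cv2.cvtColor(im,cv2.COLOR_BGR2HSV)
roi=np.zeros(im.shape[:2],np.uint8); roi[130:225,100:310]=1
def rect(mask,z,name):
    k,_=cv2.findContours(mask,cv2.RETR_EXTERNAL,cv2.CHAIN_APPROX_NONE); k=max(k,key=cv2.contourArea)
    P=np.array([onz(c,*p[0],z)[:2] for p in k],np.float32)
    r=cv2.minAreaRect(P*1000); print(name,cv2.contourArea(k),np.round(r[0],1),np.round(r[1],1),round(r[2],2)); print(np.round(cv2.boxPoints(r),1).tolist())
for p in [(180,173),(260,200),(283,166),(120,220),(428,230),(418,208)]: print(p,hsv[p[1],p[0]])
board=((hsv[...,1]>150)&(hsv[...,0]<16)&(roi>0)).astype(np.uint8)
rect(board,.084,'board')
grey=((hsv[...,1]<50)&(roi>0)).astype(np.uint8)
full=cv2.morphologyEx(grey|board,cv2.MORPH_CLOSE,np.ones((9,9)))
rect(cv2.morphologyEx(grey,cv2.MORPH_CLOSE,np.ones((13,13))),.06,'block')
E
```

```text
(180, 173) [ 14 177 125]
(260, 200) [ 25  23 136]
(283, 166) [ 20 119 157]
(120, 220) [ 31  75 157]
(428, 230) [ 26 108  78]
(418, 208) [ 28  95 134]
board 2726.0 [599.  243.9] [280.3  59.5] 87.99
[[564.2999877929688, 104.9000015258789], [623.9000244140625, 102.80000305175781], [633.7000122070312, 382.8999938964844], [574.2000122070312, 385.0]]
block 4968.0 [592.1 149.3] [348.7 129.6] 87.77
[[520.5999755859375, -22.399999618530273], [650.0999755859375, -27.5], [663.7000122070312, 321.0], [534.0999755859375, 326.0]]
```

View pics/crop1.png

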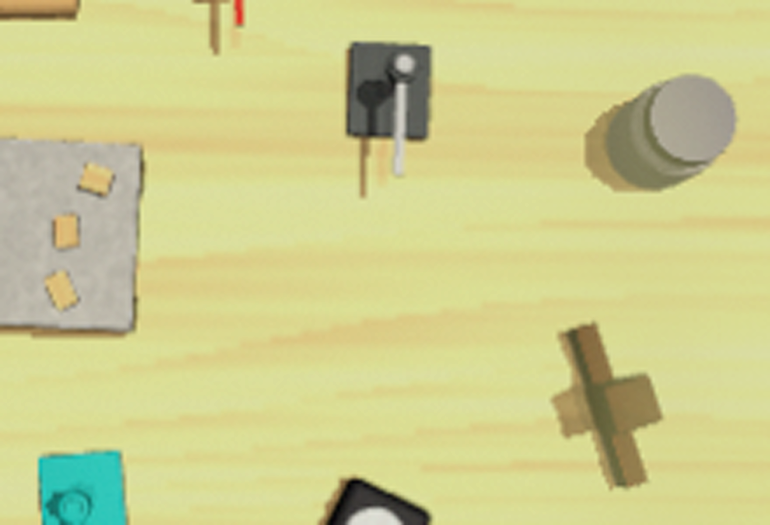

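Crop: the dark gauge's pointer tip is at px ≈ (369,164.7). The smaller scraper has its blade ends at ≈ (420,209.5) and (434,252) and grip top at ≈ (436.5,229.5). The three chips are clear. Board and block sizes match the description to within 1.3 mm.

```bash
python3 - <<'E'
from h import *
c=load('top0'); im=c['image']; s=load('side0')
X=lambda x,y:(255+x/3.5-.4,115+y/3.5-.4)
print('tip',onz(c,*X(399,174),.076)); print('tip side proj',proj(s,onz(c,*X(399,174),.076)))
for n,p,z in [('blA',(578,330),.028),('blB',(628,480),.028),('grip TR',(648,375),.08),('grip BR',(660,415),.08),('gTL',(608,382),.08),('gBL',(618,430),.08),('c1',(96,179),.07),('c2',(66,231),.07),('c3',(62,291),.072)]:
    P=onz(c,*X(*p),z);print(n,P.round(4),proj(s,P).round(0))
u=np.array([-.0387,-.99925]);o=np.array([.5921,.1493])
v=np.array([-u[1],u[0]])
for p,z in [((96,179),.07),((66,231),.07),((62,291),.07),((399,174),.076)]:
    d=onz(c,*X(*p),z)[:2]-o; print(d@u,d@v)
print('board',(np.array([.599,.2439])-o)@u,(np.array([.599,.2439])-o)@v)
cr=s['image'][290:390,210:380]; cr=cv2.resize(cr,None,fx=4,fy=4,interpolation=cv2.INTER_CUBIC)
cr2=cv2.resize(s['image'][205:265,360:440],None,fx=4,fy=4,interpolation=cv2.INTER_CUBIC)
cr[:240,:0]=0
o=np.zeros((400,680+0,3),np.uint8);o[:]=cr; o[:160,:0]=0
o2=np.zeros((400+0,320,3),np.uint8);o2[:240]=cr2
cv2.imwrite('pics/crop2.png',cv2.convertScaleAbs(cv2.resize(np.hstack([o,o2]),(800,320)),alpha=1.5))
E
```

```text
tip [ 0.62992909 -0.20523124  0.076     ]
tip side proj [373.66850782 234.09756151]
blA [ 0.5274 -0.3409  0.028 ] [354. 317.]
blB [ 0.4207 -0.3764  0.028 ] [309. 354.]
grip TR [ 0.4939 -0.3752  0.08  ] [347. 326.]
grip BR [ 0.4668 -0.3833  0.08  ] [334. 335.]
gTL [ 0.4888 -0.3476  0.08  ] [338. 313.]
gBL [ 0.4564 -0.3542  0.08  ] [322. 323.]
c1 [0.6245 0.0026 0.07  ] [333. 172.]
c2 [0.5883 0.0224 0.07  ] [316. 171.]
c3 [0.5468 0.0241 0.072 ] [299. 174.]
0.14535422942966508 0.03810073185165377
0.1269127017111115 0.0011028949309832004
0.12661606401573092 -0.040227525419116596
0.35280135487226866 0.05152107721147743
board -0.09479608000000002 0.0032338050000000162
```

View pics/crop2.png

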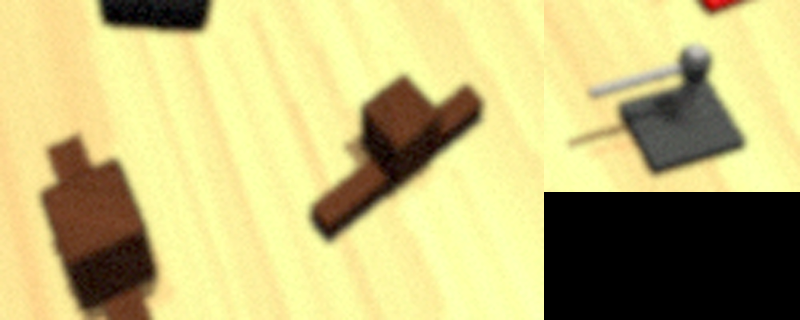

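```bash
cat >> h.py <<'E'
from scipy.spatial.transform import Rotation as Ro
def st():
    s=ctrl.observe(); R=Ro.from_rotvec(s['ee_rot']).as_matrix()
    print('t',round(s['time_s'],2),'tcp',s['tcp_pos'].round(4),'yaw_y',round(np.degrees(np.arctan2(R[1,1],R[0,1])),2),'down',R[:,0].round(3),'F',s['contact_force'].round(1),'op',round(s['opening'],4),'q',s['joint_positions'].round(2)); return s
E
python3 - <<'E'
from h import *
st()
c=load('top0');s=load('side0')
X=lambda x,y:(255+x/3.5-.4,115+y/3.5-.4)
Y=lambda x,y:(210+x/3.2,290+y/3.2)
print(tri(c,X(633,401),s,Y(402,110)));print(tri(c,X(578,330),s,Y(470,90)));print(tri(c,X(628,480),s,Y(315,212)))
E
```

```text
t 0.1 tcp [0.1447 0.5559 0.2384] yaw_y 75.4 down [-0.001 -0.002 -1.   ] F [-0.4  0.2 -0.8] op 0.0855 q [ 1.11  0.16  1.6   0.    1.39 -0.21]
(array([ 0.47661643, -0.36515369,  0.07897488]), np.float64(0.000987544835133883))
(array([ 0.52981426, -0.34248642,  0.02452548]), np.float64(0.004487922479415461))
(array([ 0.42002704, -0.37840472,  0.02108229]), np.float64(0.0007478335888792412))
```

>>> {"name": "arm_command", "arguments": {
  "increments": [
    [85,[0.19,-0.25,0.02],-0.25],
    [85,[0.38,-0.5,0.05],-0.5],
    [85,[0.57,-0.75,0.05],-0.75],
    [85,[0.76,-1,0.05],-1],
    [85,[0.76,-1,0.05],-1],
    [85,[0.76,-1,0.05],-1],
    [85,[0.76,-1,0.05],-1],
    [85,[0.76,-1,0.05],-1],
    [85,[0.76,-1,0.05],-1],
    [85,[0.76,-1,0.05],-1],
    [85,[0.76,-1,0.05],-1]
  ]
}}

```text
time_s: 1.2
tcp_pos: [0.4514, 0.1521, 0.2592]
ee_rot: [0.613, 1.481, -0.615]
contact_force: [-0.2, -0.1, -0.3]
opening: 0.0851
```

>>> {"name": "arm_command", "arguments": {
  "increments": [
    [85,[0.02,-1,0],-1],
    [85,[0.02,-1,0],-1],
    [85,[0.02,-1,0],-1],
    [85,[0.02,-1,0],-1],
    [85,[0.02,-1,0],-1],
    [85,[0.02,-1,0],-1],
    [85,[0.02,-1,0],-1],
    [85,[0.02,-1,0],-1],
    [85,[0.02,-1,0],-1]
  ]
}}

```text
time_s: 2.1
tcp_pos: [0.4562, -0.2479, 0.2586]
ee_rot: [1.012, 1.323, -1.014]
contact_force: [-0.7, 1.3, -0.4]
opening: 0.0852
```

>>> {"name": "arm_command", "arguments": {
  "increments": [
    [85,[0,-0.29,-0.1],-1],
    [85,[0,-0.29,-0.1],-1],
    [85,[0,-0.29,-0.1],-1],
    [85,[0,-0.29,-0.1],-1],
    [85,[0,-0.29,-0.1],-1]
  ]
}}

```text
time_s: 2.6
tcp_pos: [0.457, -0.3586, 0.2183]
ee_rot: [1.395, 1.08, -1.395]
contact_force: [-0.4, -0.3, -0.3]
opening: 0.085
```

>>> {"name": "arm_command", "arguments": {
  "increments": [
    [85,[0,0,0],-1],
    [85,[0,0,0],-1],
    [85,[0,0,0],-1],
    [85,[0,0,0],-1],
    [85,[0,0,0],-1]
  ]
}}

```text
time_s: 3.1
tcp_pos: [0.4575, -0.3582, 0.2195]
ee_rot: [1.754, 0.737, -1.753]
contact_force: [-0.0, -0.3, 0.2]
opening: 0.0849
```

>>> {"name": "arm_command", "arguments": {
  "increments": [
    [85,[0,0,0],-0.9],
    [85,[0,0,0],-0.9],
    [85,[0,0,0],-0.9],
    [85,[0,0,0],-0.9],
    [85,[0,0,0],-0.9],
    [85,[0,0,0],-0.9]
  ]
}}

```text
time_s: 3.7
tcp_pos: [0.4571, -0.3592, 0.2194]
ee_rot: [2.046, 0.335, -2.046]
contact_force: [-0.5, -0.2, -0.9]
opening: 0.0846
```

```bash
python3 - <<'E'
from h import *
st(); c=snap('wrist','w1')
for P in [(.476,-.362,.08),(.476,-.362,.06)]: print(proj(c,np.array(P)))
E
```

```text
t 3.7 tcp [ 0.4571 -0.3592  0.2194] yaw_y -71.37 down [ 0.  0. -1.] F [-0.5 -0.2 -0.9] op 0.0846 q [-0.87  0.19  1.6   0.    1.35  0.37]
[324.7175853  170.07029934]
[324.07417914 166.10559775]
```

View pics/w1.png

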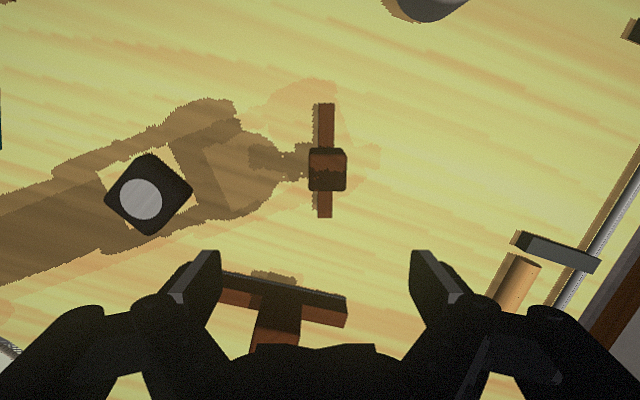

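Wrist view: the grip top is at (327.5,169) against a predicted (324.7,170). It is about 3 mm to the image right, and the blade lines up square between the fingers. I correct for that and descend.

>>> {"name": "arm_command", "arguments": {
  "increments": [
    [85,[0.05,-0.014,0],0],
    [85,[0.05,-0.014,-0.1],0],
    [85,[0.05,-0.014,-0.2],0],
    [85,[0.05,-0.014,-0.3],0],
    [85,[0.05,-0.014,-0.38],0],
    [85,[0.05,-0.014,-0.433],0],
    [85,[0.05,-0.014,-0.433],0],
    [85,[0.05,-0.014,-0.433],0]
  ]
}}

```text
time_s: 4.55
tcp_pos: [0.4771, -0.3654, 0.0466]
ee_rot: [2.047, 0.333, -2.047]
contact_force: [-0.4, 0.2, 0.7]
opening: 0.0849
```

>>> {"name": "arm_command", "arguments": {
  "increments": [
    [28,[0,0,0],0],
    [28,[0,0,0],0],
    [28,[0,0,0],0],
    [28,[0,0,0],0],
    [28,[0,0,0],0],
    [28,[0,0,0],0],
    [28,[0,0,0],0],
    [28,[0,0,0],0],
    [28,[0,0,0],0],
    [28,[0,0,0],0]
  ],
  "force": 60
}}

```text
time_s: 5.55
tcp_pos: [0.4774, -0.3656, 0.0471]
ee_rot: [2.048, 0.331, -2.047]
contact_force: [-0.5, 1.7, 5.5]
opening: 0.0332
```

```bash
python3 - <<'E'
from h import *
st()
E
```

```text
t 5.55 tcp [ 0.4774 -0.3656  0.0471] yaw_y -71.59 down [ 0.001 -0.001 -1.   ] F [-0.5  1.7  5.5] op 0.0332 q [-0.85  0.44  1.66  0.    1.04  0.4 ]
```

>>> {"name": "arm_command", "arguments": {
  "increments": [
    [28,[0,0,0.1],0],
    [28,[0,0,0.25],0],
    [28,[0,0,0.38],0],
    [28,[0.1,0.3,0.38],0],
    [28,[0.27,0.9,0.38],-0.3],
    [28,[0.27,0.9,0.38],-0.687],
    [28,[0.27,0.9,0.38],-0.687],
    [28,[0.27,0.9,0.38],-0.687],
    [28,[0.27,0.9,0.38],-0.687],
    [28,[0.27,0.9,0.38],-0.687],
    [28,[0.27,0.9,0.38],-0.687],
    [28,[0.27,0.9,0.38],-0.687]
  ]
}}

```text
time_s: 6.75
tcp_pos: [0.585, -0.0011, 0.1973]
ee_rot: [-2.203, 0.035, 2.205]
contact_force: [-0.4, 0.1, -2.3]
opening: 0.0335
```

>>> {"name": "arm_command", "arguments": {
  "increments": [
    [28,[0.008,0.187,0],0],
    [28,[0.008,0.187,0],0],
    [28,[0.008,0.187,-0.05],0],
    [28,[0.008,0.187,-0.05],0],
    [28,[0.008,0.187,-0.05],0],
    [28,[0.008,0.187,-0.05],0]
  ]
}}

```text
time_s: 7.35
tcp_pos: [0.5885, 0.0686, 0.1787]
ee_rot: [-2.202, 0.044, 2.201]
contact_force: [0.9, -0.8, -0.9]
opening: 0.0333
```

```bash
python3 - <<'E'
from h import *
s=st(); c=snap('side','s2')
cv2.imwrite('pics/s2c.png',cv2.resize(c['image'][60:260,220:460],None,fx=3,fy=3,interpolation=cv2.INTER_CUBIC))
u=np.array([-.0387,-.99925]);o=np.array([.5921,.1493]);v=np.array([-u[1],u[0]])
d=s['tcp_pos'][:2]-o;print(d@u,d@v)
E
```

```text
t 7.35 tcp [0.5885 0.0686 0.1787] yaw_y -92.28 down [ 0.001 -0.    -1.   ] F [ 0.9 -0.8 -0.9] op 0.0333 q [-0.09  0.25  1.61 -0.    1.28  1.52]
0.08076737775943718 -0.0004898572024134599
```

View pics/s2c.png

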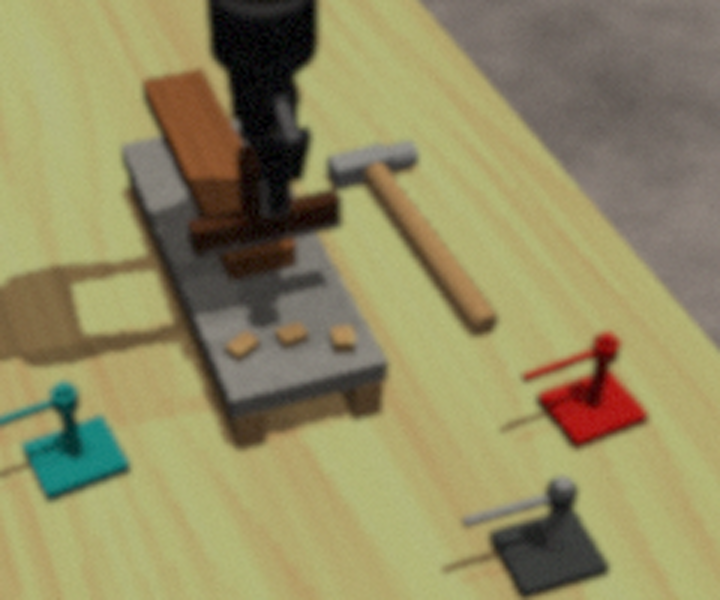

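The side view shows the held scraper square above the gap between the board end and the chips (crop (240,345), (290,335), (343,338)). I lower it and sweep outward.

>>> {"name": "arm_command", "arguments": {
  "increments": [
    [28,[0,0,-0.06],0],
    [28,[0,0,-0.12],0],
    [28,[0,0,-0.16],0],
    [28,[0,0,-0.176],0],
    [28,[0,0,-0.176],0],
    [28,[0,0,-0.176],0]
  ]
}}

```text
time_s: 8.0
tcp_pos: [0.589, 0.0694, 0.1086]
ee_rot: [-2.204, 0.043, 2.2]
contact_force: [1.0, 0.4, -1.5]
opening: 0.0333
```

>>> {"name": "arm_command", "arguments": {
  "increments": [
    [28,[-0.001,-0.02,0],0],
    [28,[-0.002,-0.045,0],0],
    [28,[-0.003,-0.07,0],0],
    [28,[-0.004,-0.095,0],0],
    [28,[-0.005,-0.12,0],0],
    [28,[-0.006,-0.145,0],0],
    [28,[-0.007,-0.17,0],0],
    [28,[-0.008,-0.195,0],0],
    [28,[-0.009,-0.22,0],0],
    [28,[-0.01,-0.25,0],0],
    [28,[-0.011,-0.28,0],0],
    [28,[-0.012,-0.31,0],0]
  ]
}}

```text
time_s: 9.2
tcp_pos: [0.5833, -0.0555, 0.1077]
ee_rot: [-2.202, 0.043, 2.202]
contact_force: [-0.4, -0.4, -2.0]
opening: 0.0336
```

```bash
python3 - <<'E'
from h import *
s=st(); c=snap('side','s3');w=snap('wrist','w3')
cv2.imwrite('pics/s3c.png',np.hstack([cv2.resize(c['image'][100:260,240:440],None,fx=2,fy=2,interpolation=cv2.INTER_CUBIC),cv2.resize(w['image'],(400,250),interpolation=cv2.INTER_AREA).repeat(1,0) if 0 else cv2.copyMakeBorder(cv2.resize(w['image'],(400,250)),0,70,0,0,cv2.BORDER_CONSTANT)]))
E
```

```text
t 9.2 tcp [ 0.5833 -0.0555  0.1077] yaw_y -92.21 down [ 0. -0. -1.] F [-0.4 -0.4 -2. ] op 0.0336 q [-0.3   0.32  1.68 -0.    1.14  1.31]
```

View pics/s3c.png

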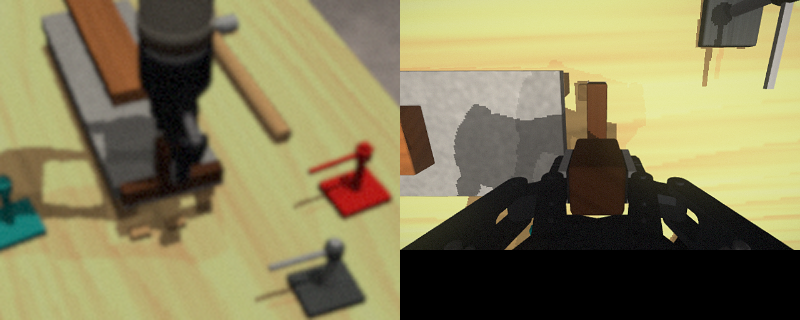

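>>> {"name": "arm_command", "arguments": {
  "increments": [
    [28,[0,0,0.1],0],
    [28,[0,0,0.22],0],
    [28,[-0.05,-0.12,0.22],0],
    [28,[-0.265,-0.775,0.22],0],
    [28,[-0.265,-0.775,0.22],0],
    [28,[-0.265,-0.775,0.22],0],
    [28,[-0.265,-0.775,0.22],0],
    [28,[-0.265,-0.775,0.22],0],
    [28,[-0.265,-0.775,0.22],0],
    [28,[-0.265,-0.775,0.22],0],
    [28,[-0.265,-0.775,0.22],0],
    [28,[-0.265,-0.775,0.22],0]
  ]
}}

```text
time_s: 10.5
tcp_pos: [0.4778, -0.3632, 0.1955]
ee_rot: [-2.202, 0.04, 2.202]
contact_force: [-0.2, 0.3, -2.1]
opening: 0.0335
```

```bash
python3 - <<'E'
from h import *
st(); c=snap('top','t4')
cv2.imwrite('pics/t4c.png',cv2.convertScaleAbs(cv2.resize(c['image'][125:265,225:475],None,fx=3.2,fy=3.2,interpolation=cv2.INTER_CUBIC),alpha=1.3))
E
```

```text
t 10.5 tcp [ 0.4778 -0.3632  0.1955] yaw_y -92.14 down [-0.     0.001 -1.   ] F [-0.2  0.3 -2.1] op 0.0335 q [-0.85  0.26  1.57  0.    1.31  0.76]
```

View pics/t4c.png

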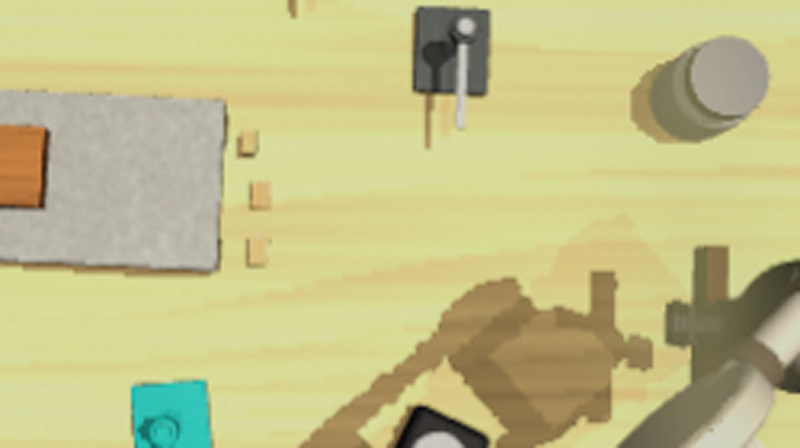

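All three chips are on the bench beyond the block end (crop (247,143), (260,194), (257,252)); the board and gauge have not moved. I set the scraper down.

>>> {"name": "arm_command", "arguments": {
  "increments": [
    [28,[0,0,-0.1],0],
    [28,[0,0,-0.2],0],
    [28,[0,0,-0.28],0],
    [28,[0,0,-0.33],0],
    [28,[0,0,-0.35],0],
    [28,[0,0,-0.36],0],
    [28,[0,0,-0.368],0],
    [28,[0,0,-0.37],0],
    [28,[0,0,-0.37],0]
  ]
}}

```text
time_s: 11.45
tcp_pos: [0.4779, -0.3649, 0.0488]
ee_rot: [-2.204, 0.044, 2.201]
contact_force: [0.4, -0.7, -2.0]
opening: 0.0331
```

>>> {"name": "arm_command", "arguments": {
  "increments": [
    [28,[0,0,-0.002],0],
    [28,[0,0,-0.004],0],
    [28,[0,0,-0.004],0],
    [28,[0,0,-0.004],0]
  ]
}}

```text
time_s: 11.85
tcp_pos: [0.4777, -0.3648, 0.047]
ee_rot: [-2.203, 0.043, 2.202]
contact_force: [-0.8, 1.3, 5.9]
opening: 0.0334
```

>>> {"name": "arm_command", "arguments": {
  "increments": [
    [45,[0,0,0],0],
    [60,[0,0,0],0],
    [85,[0,0,0],0],
    [85,[0,0,0],0],
    [85,[0,0,0],0],
    [85,[0,0,0],0],
    [85,[0,0,0],0],
    [85,[0,0,0.05],0],
    [85,[0,0,0.12],0],
    [85,[0,0,0.25],0],
    [85,[0,0,0.4],0],
    [85,[0,0,0.4],0]
  ]
}}

```text
time_s: 13.05
tcp_pos: [0.4798, -0.367, 0.2137]
ee_rot: [-2.215, 0.052, 2.197]
contact_force: [0.2, -0.8, 0.4]
opening: 0.0849
```

```bash
python3 - <<'E'
from h import *
st(); c=snap('side','s5'); w=snap('wrist','w5')
cv2.imwrite('pics/s5c.png',np.hstack([cv2.resize(c['image'][240:400,240:440],None,fx=2,fy=2),cv2.copyMakeBorder(cv2.resize(w['image'],(400,250)),0,70,0,0,cv2.BORDER_CONSTANT)]))
E
```

```text
t 13.05 tcp [ 0.4798 -0.367   0.2137] yaw_y -92.2 down [ 0.008 -0.009 -1.   ] F [ 0.2 -0.8  0.4] op 0.0849 q [-0.85  0.24  1.55  0.    1.34  0.76]
```

View pics/s5c.png

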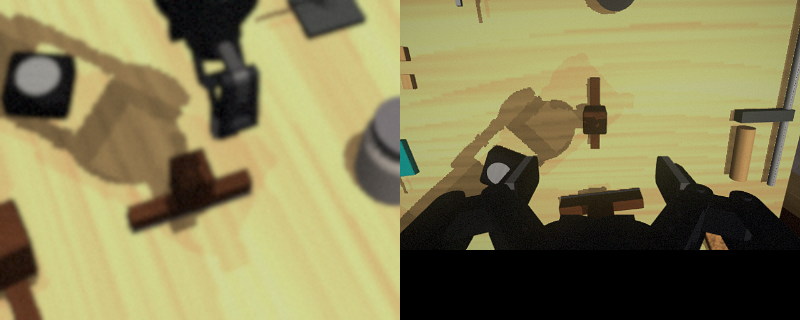

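Scraper stands upright and released. Now I go to the board.

>>> {"name": "arm_command", "arguments": {
  "increments": [
    [85,[0.1,0.3,0],0.25],
    [85,[0.15,0.9,0],0.5],
    [85,[0.15,0.9,0],0.75],
    [85,[0.15,0.9,0],1],
    [85,[0.15,0.9,0],1],
    [85,[0.15,0.9,0],1],
    [85,[0.15,0.9,0],1],
    [85,[0.15,0.9,0],1],
    [85,[0.15,0.9,0],1]
  ]
}}

```text
time_s: 14.05
tcp_pos: [0.5362, -0.0021, 0.2037]
ee_rot: [1.945, 0.488, -1.953]
contact_force: [0.1, -0.1, -0.4]
opening: 0.0849
```

>>> {"name": "arm_command", "arguments": {
  "increments": [
    [85,[0.15,0.63,0],1],
    [85,[0.15,0.63,0],1],
    [85,[0.15,0.63,0],1],
    [85,[0.15,0.63,0],1],
    [85,[0.15,0.63,0],1],
    [85,[0.15,0.63,0],1],
    [85,[0.15,0.63,0],1]
  ]
}}

```text
time_s: 14.75
tcp_pos: [0.5973, 0.2473, 0.2042]
ee_rot: [1.607, 0.889, -1.612]
contact_force: [-0.5, 0.1, -0.3]
opening: 0.0853
```

>>> {"name": "arm_command", "arguments": {
  "increments": [
    [85,[0,0,0],1],
    [85,[0,0,0],1],
    [85,[0,0,0],1],
    [85,[0,0,0],1],
    [85,[0,0,0],1],
    [85,[0,0,0],1]
  ]
}}

```text
time_s: 15.35
tcp_pos: [0.5975, 0.2456, 0.2057]
ee_rot: [1.24, 1.189, -1.241]
contact_force: [0.9, 0.5, -0.7]
opening: 0.0852
```

```bash
python3 - <<'E'
from h import *
s=st(); c=snap('wrist','w6'); im=c['image']
hsv=cv2.cvtColor(im,cv2.COLOR_BGR2HSV)
m=((hsv[...,1]>130)&(hsv[...,0]<16)&(hsv[...,2]>60)).astype(np.uint8)
k,_=cv2.findContours(m,cv2.RETR_EXTERNAL,cv2.CHAIN_APPROX_NONE);k=max(k,key=cv2.contourArea)
print(cv2.contourArea(k),cv2.boundingRect(k))
P=np.array([onz(c,*p[0],.084)[:2] for p in k],np.float32)*1000
r=cv2.minAreaRect(P);print(r,cv2.boxPoints(r).round(1).tolist())
cv2.drawContours(im,[k],-1,(0,255,0),1); cv2.imwrite('pics/w6c.png',im)
E
```

```text
t 15.35 tcp [0.5975 0.2456 0.2057] yaw_y -2.44 down [-0.001 -0.001 -1.   ] F [ 0.9  0.5 -0.7] op 0.0852 q [ 0.2   0.36  1.42 -0.    1.36  0.25]
23185.5 (278, 6, 83, 328)
((600.738037109375, 246.60128784179688), (277.64892578125, 59.322242736816406), 88.0362319946289) [[566.2999877929688, 108.9000015258789], [625.5999755859375, 106.80000305175781], [635.0999755859375, 384.29998779296875], [575.9000244140625, 386.3999938964844]]
```

View pics/w6c.png

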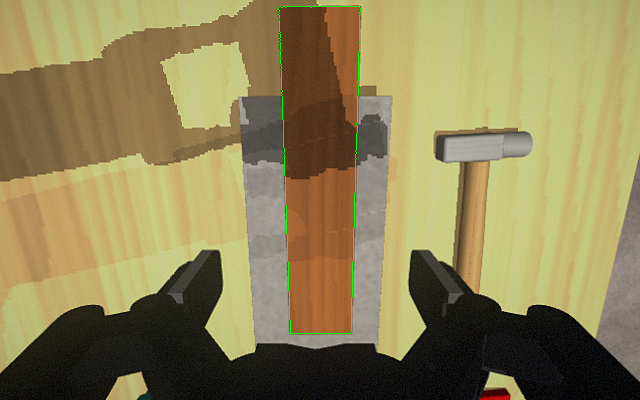

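Board centred near image x=320, measured centre (0.600,0.245), agreeing with the first reading to 3 mm. I descend and grip it.

>>> {"name": "arm_command", "arguments": {
  "increments": [
    [85,[0.006,-0.002,-0.1],0.013],
    [85,[0.006,-0.002,-0.2],0.013],
    [85,[0.006,-0.002,-0.28],0.013],
    [85,[0.006,-0.002,-0.32],0.013],
    [85,[0.006,-0.002,-0.337],0.013],
    [85,[0.006,-0.002,-0.337],0.013],
    [85,[0.006,-0.002,-0.337],0.013]
  ]
}}

```text
time_s: 16.1
tcp_pos: [0.6012, 0.2471, 0.0734]
ee_rot: [1.235, 1.192, -1.23]
contact_force: [-0.4, -0.9, 1.1]
opening: 0.085
```

>>> {"name": "arm_command", "arguments": {
  "increments": [
    [70,[0,0,0],0],
    [65,[0,0,0],0],
    [62,[0,0,0],0],
    [62,[0,0,0],0],
    [54,[0,0,0],0],
    [54,[0,0,0],0],
    [54,[0,0,0],0],
    [54,[0,0,0],0],
    [54,[0,0,0],0],
    [54,[0,0,0],0]
  ],
  "force": 80
}}

```text
time_s: 17.1
tcp_pos: [0.6006, 0.247, 0.0727]
ee_rot: [1.234, 1.193, -1.231]
contact_force: [0.1, -0.1, 4.9]
opening: 0.0577
```

```bash
python3 - <<'E'
from h import *
s=st(); print(s['moment'])
E
```

```text
t 17.1 tcp [0.6006 0.247  0.0727] yaw_y -1.82 down [ 0.002  0.    -1.   ] F [ 0.1 -0.1  4.9] op 0.0577 q [ 0.2   0.51  1.5  -0.    1.13  0.24]
[-0.05252205  0.08006784 -0.00940971]
```

>>> {"name": "arm_command", "arguments": {
  "increments": [
    [54,[0,-0.015,0],0],
    [54,[-0.002,-0.045,0],0],
    [54,[-0.003,-0.08,0],0],
    [54,[-0.005,-0.12,0],0],
    [54,[-0.006,-0.16,0],0],
    [54,[-0.008,-0.2,0],0],
    [54,[-0.009,-0.24,0],0],
    [54,[-0.011,-0.28,0],0],
    [54,[-0.012,-0.31,0],0],
    [54,[-0.013,-0.33,0],0],
    [54,[-0.0135,-0.34,0],0],
    [54,[-0.0135,-0.34,0],0]
  ]
}}

```text
time_s: 18.3
tcp_pos: [0.5953, 0.1109, 0.0727]
ee_rot: [1.235, 1.193, -1.231]
contact_force: [0.4, 0.7, 6.8]
opening: 0.0578
```

>>> {"name": "arm_command", "arguments": {
  "increments": [
    [54,[0,-0.015,0],0],
    [54,[-0.002,-0.045,0],0],
    [54,[-0.003,-0.08,0],0],
    [54,[-0.005,-0.12,0],0],
    [54,[-0.006,-0.16,0],0],
    [54,[-0.008,-0.2,0],0],
    [54,[-0.009,-0.24,0],0],
    [54,[-0.011,-0.28,0],0],
    [54,[-0.012,-0.31,0],0],
    [54,[-0.013,-0.33,0],0],
    [54,[-0.0135,-0.34,0],0],
    [54,[-0.0135,-0.34,0],0]
  ]
}}

```text
time_s: 19.5
tcp_pos: [0.5899, -0.0252, 0.0726]
ee_rot: [1.235, 1.193, -1.231]
contact_force: [-0.4, 1.8, 7.1]
opening: 0.058
```

```bash
python3 - <<'E'
from h import *
s=st(); print(s['moment']); t=snap('top','t7'); c=snap('side','s7')
a=cv2.resize(t['image'][130:220,290:390],None,fx=4,fy=4,interpolation=cv2.INTER_CUBIC)
b=cv2.resize(c['image'][140:260,290:430],None,fx=3,fy=3,interpolation=cv2.INTER_CUBIC)[:360,:400]
a=cv2.convertScaleAbs(a,alpha=1.3)
cv2.imwrite('pics/f7.png',np.hstack([a,b]))
E
```

```text
t 19.5 tcp [ 0.5899 -0.0252  0.0726] yaw_y -1.87 down [ 0.002  0.001 -1.   ] F [-0.4  1.8  7.1] op 0.058 q [-0.25  0.38  1.68  0.    1.08 -0.22]
[ 0.39446001  0.10632739 -0.08087573]
```

View pics/f7.png

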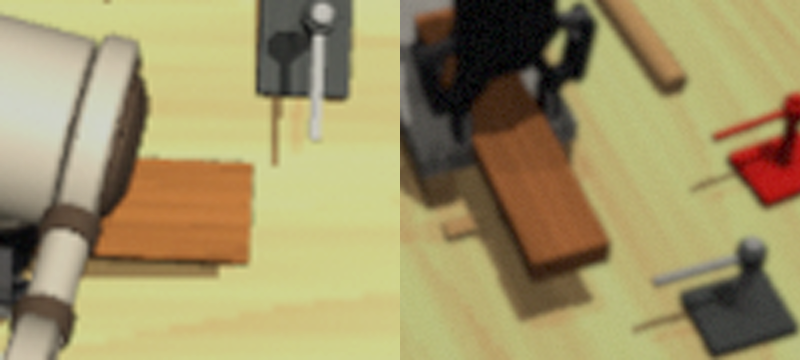

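Top half: board end edge at crop (252,164)–(248,263), pointer bar at column 316 with its tip at row 139. Side half: board level, beside the pointer and short of it. Now I measure the remaining distance.

```bash
cat > m.py <<'E'
from h import *
def meas(f):
    c=load(f); im=c['image']; hsv=cv2.cvtColor(im,cv2.COLOR_BGR2HSV)
    u=np.array([-.0370,-.9993])
    # board end: half-level crossing of saturation along rows
    E=[]
    for v in range(174,194):
        r=hsv[v,330:390,1].astype(float); r=cv2.GaussianBlur(r[None],(3,1),0)[0]
        hi=r[:8].mean(); lo=r[-12:].mean() if v>178 else r[-12:].mean()
        i=np.where(r>(hi+lo)/2)[0]; i=i[i<45].max(); x=330+i+(r[i]-(hi+lo)/2)/(r[i]-r[i+1]); E.append(onz(c,x,v,.084)[:2])
    E=np.array(E); e=np.median(E@u); vv=np.array([.9993,-.037])
    print('end u',e,'spread',(E@u).std(), 'skew',np.polyfit(E@vv,E@u,1)[0])
    B=[]
    for v in range(152,163):
        r=255-hsv[v,360:378,1].astype(float); w=np.clip(r-np.median(r)-10,0,None); w[:4]=0
        B.append(onz(c,360+(w*np.arange(18)).sum()/w.sum(),v,.076)[:2])
    B=np.array(B); print('pointer u',np.median(B@u),(B@u).round(4)); print('remaining',np.median(B@u)-e)
    return np.median(B@u)-e
E
python3 - <<'E'
from m import *
meas('t7')
s=load('s7');u=np.array([-.037,-.9993])
S=lambda x,y:((x-400)/3+290-.33,y/3+140-.33)
for p,z in [((654,282),.074),((532,265),.084),((606,241),.084)]: P=onz(s,*S(*p),z); print(P,P[:2]@u)
E
```

```text
end u 0.14350873138131587 spread 0.0002101887251153776 skew -0.007615893391978143
pointer u nan [   nan    nan 0.1817 0.181  0.181  0.1811 0.1812 0.1811 0.1807 0.1808
 0.1809]
remaining nan
[ 0.63257354 -0.20336775  0.074     ] 0.17982016892020183
[ 0.55607838 -0.16571663  0.084     ] 0.14502572339048378
[ 0.61295901 -0.16473444  0.084     ] 0.14193963839516086m.py:16: RuntimeWarning: invalid value encountered in scalar divide
  B.append(onz(c,360+(w*np.arange(18)).sum()/w.sum(),v,.076)[:2])
```

>>> {"name": "arm_command", "arguments": {
  "increments": [
    [54,[-0.001,-0.02,0],0],
    [54,[-0.002,-0.045,0],0],
    [54,[-0.003,-0.065,0],0],
    [54,[-0.003,-0.08,0],0],
    [54,[-0.0035,-0.0915,0],0],
    [54,[-0.0035,-0.0915,0],0],
    [54,[-0.0035,-0.0915,0],0]
  ]
}}

```text
time_s: 20.3
tcp_pos: [0.5881, -0.0617, 0.0721]
ee_rot: [1.234, 1.193, -1.232]
contact_force: [-1.0, 1.7, 5.8]
opening: 0.058
```

```bash
python3 - <<'E'
from m import *
s=st(); print(s['moment']); t=snap('top','t8'); c=snap('side','s8')
try: meas('t8')
except Exception as e: print(e)
a=cv2.convertScaleAbs(cv2.resize(t['image'][130:230,310:410],None,fx=4,fy=4,interpolation=cv2.INTER_CUBIC),alpha=1.3)
b=cv2.resize(c['image'][170:270,310:410],None,fx=4,fy=4,interpolation=cv2.INTER_CUBIC)
cv2.imwrite('pics/f8.png',np.hstack([a,b]))
E
```

```text
t 20.3 tcp [ 0.5881 -0.0617  0.0721] yaw_y -1.84 down [ 0.001  0.    -1.   ] F [-1.   1.7  5.8] op 0.058 q [-0.31  0.38  1.68  0.    1.08 -0.28]
[0.59098477 0.00099718 0.00186059]
SVD did not converge in Linear Least Squares
 ** On entry to DLASCL parameter number  4 had an illegal value
 ** On entry to DLASCL parameter number  4 had an illegal value
 ** On entry to DLASCL parameter number  4 had an illegal value
 ** On entry to DLASCL parameter number  4 had an illegal value
 ** On entry to DLASCL parameter number  5 had an illegal value
 ** On entry to DLASCL parameter number  4 had an illegal valuem.py:10: RuntimeWarning: divide by zero encountered in scalar divide
  i=np.where(r>(hi+lo)/2)[0]; i=i[i<45].max(); x=330+i+(r[i]-(hi+lo)/2)/(r[i]-r[i+1]); E.append(onz(c,x,v,.084)[:2])
h.py:11: RuntimeWarning: invalid value encountered in divide
  for _ in range(30): s=d/(1+c['k1']*(s@s))
```

View pics/f8.png

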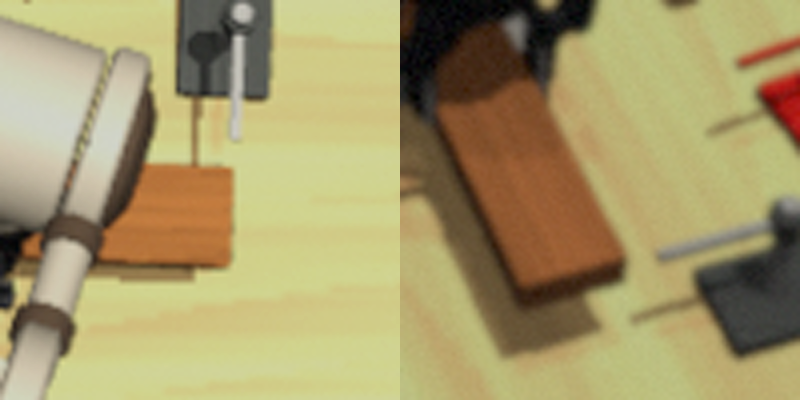

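Pointer column is 237 against a board end edge at 232 (4x crop). They are nearly level, with a clear gap at the side. I fix the measuring window and refine.

```bash
sed -i 's/range(174,194)/range(174,193)/; s/hsv\[v,330:390,1\]/hsv[v,350:382,1]/; s/x=330+i/x=350+i/; s/i=i\[i<45\].max()/i=i[i<22].max()/; s/range(152,163)/range(154,163)/' m.py
python3 - <<'E'
from m import *
meas('t7');meas('t8')
s=load('s8');u=np.array([-.037,-.9993])
S=lambda x,y:((x-400)/4+310-.37,y/4+170-.37)
for p,z in [((658,257),.074),((520,291),.084),((622,262),.084)]: P=onz(s,*S(*p),z); print(P,P[:2]@u)
E
```

```text
end u 0.14572965988181497 spread 0.00024683482187773273 skew -0.011829918163262051
pointer u 0.1810486219155016 [0.1817 0.181  0.181  0.1811 0.1812 0.1811 0.1807 0.1808 0.1809]
remaining 0.035318962033686646
end u 0.17992529633515916 spread 0.00017013106532460506 skew -0.00814881596638728
pointer u 0.181070239757595 [0.1812 0.181  0.1811 0.1812 0.1812 0.1811 0.1807 0.1808 0.1808]
remaining 0.0011449434224358457
[ 0.63192749 -0.20371132  0.074     ] 0.18018740749355236
[ 0.55299438 -0.2046408   0.084     ] 0.18403676320006643
[ 0.60903105 -0.20666165  0.084     ] 0.18398283423823206
```

```bash
python3 - <<'E'
from m import *
u=np.array([-.037,-.9993]);vv=np.array([.9993,-.037])
def prof(c,z,vs,us,ch):
    out=[]
    for v in vs:
        P=[proj(c,np.r_[a*u+v*vv,z]) for a in us]; P=np.array(P,np.float32)
        out.append(cv2.remap(ch,P[:,0][None],P[:,1][None],cv2.INTER_LINEAR)[0])
    return np.mean(out,0)
us=np.arange(.165,.200,.001)
for f in ['t8','s8']:
    c=load(f);h=cv2.cvtColor(c['image'],cv2.COLOR_BGR2HSV).astype(np.float32)
    print(f,'end V',dict(zip((us*1000).round().astype(int).tolist(),prof(c,.084,np.arange(.57,.613,.004),us,h[...,2]).round().astype(int).tolist())))
    print('end S',prof(c,.084,np.arange(.57,.613,.004),us,h[...,1]).round().astype(int).tolist())
    print('ptr S',prof(c,.075,np.arange(.645,.665,.002),us,h[...,1]).round().astype(int).tolist())
E
```

```text
t8 end V {165: 145, 166: 145, 167: 145, 168: 145, 169: 145, 170: 145, 171: 145, 172: 145, 173: 145, 174: 145, 175: 145, 176: 145, 177: 145, 178: 144, 179: 144, 180: 145, 181: 147, 182: 152, 183: 158, 184: 161, 185: 161, 186: 161, 187: 161, 188: 161, 189: 161, 190: 162, 191: 162, 192: 162, 193: 162, 194: 162, 195: 162, 196: 162, 197: 162, 198: 162, 199: 162}
end S [173, 173, 173, 173, 173, 173, 173, 173, 173, 173, 173, 173, 169, 162, 148, 127, 108, 95, 87, 85, 85, 85, 85, 85, 85, 85, 85, 85, 85, 85, 85, 85, 85, 85, 85]
ptr S [87, 89, 91, 94, 96, 97, 96, 94, 92, 89, 86, 74, 62, 47, 30, 15, 18, 20, 29, 42, 57, 72, 87, 89, 90, 90, 90, 90, 90, 90, 90, 90, 90, 90, 89]
s8 end V {165: 152, 166: 152, 167: 152, 168: 151, 169: 151, 170: 152, 171: 152, 172: 152, 173: 152, 174: 151, 175: 151, 176: 151, 177: 149, 178: 145, 179: 139, 180: 131, 181: 120, 182: 108, 183: 96, 184: 84, 185: 75, 186: 68, 187: 63, 188: 61, 189: 61, 190: 61, 191: 63, 192: 67, 193: 73, 194: 82, 195: 93, 196: 106, 197: 118, 198: 129, 199: 137}
end S [169, 169, 169, 169, 169, 169, 170, 170, 170, 170, 169, 169, 168, 169, 170, 171, 171, 171, 171, 170, 171, 173, 178, 180, 176, 171, 163, 153, 144, 135, 126, 117, 110, 106, 105]
ptr S [99, 99, 99, 100, 100, 99, 97, 94, 90, 82, 73, 62, 51, 41, 33, 29, 31, 39, 52, 66, 79, 88, 94, 97, 98, 98, 97, 95, 93, 89, 83, 76, 68, 60, 54]
```

>>> {"name": "arm_command", "arguments": {
  "increments": [
    [54,[0,0,0.0005],0],
    [54,[0,0,0.001],0],
    [54,[0,0,0.001],0],
    [54,[0,0,0.001],0]
  ]
}}

```text
time_s: 20.8
tcp_pos: [0.588, -0.0617, 0.0721]
ee_rot: [1.233, 1.193, -1.232]
contact_force: [1.7, 1.6, 5.6]
opening: 0.0584
```

```bash
python3 - <<'E'
from m import *
s=st(); print(s['moment'])
t=snap('top','t9');c=snap('side','s9')
u=np.array([-.037,-.9993]);vv=np.array([.9993,-.037])
# end in both views + board z near end from the near/far long edges seen in side (triangulated with top-view lines)
def cross(c,z,fixed,sw,axis,ch):
    P=np.array([proj(c,np.r_[(a*u+fixed*vv) if axis=='u' else (fixed*u+a*vv),z]) for a in sw],np.float32)
    r=cv2.remap(ch,P[:,0][None],P[:,1][None],cv2.INTER_LINEAR)[0]
    r=cv2.GaussianBlur(r[None],(9,1),0)[0]; return sw[np.argmax(np.abs(np.gradient(r)))]
B=lambda c:c['image'][...,0].astype(np.float32); R=lambda c:c['image'][...,2].astype(np.float32)
print('end top',np.median([cross(t,.084,f,np.arange(.165,.195,.0005),'u',B(t)) for f in np.arange(.57,.61,.004)]),
 'side',np.median([cross(c,.084,f,np.arange(.165,.19,.0005),'u',R(c)) for f in np.arange(.57,.61,.004)]))
# far long edge (v~.615+): compare two views at several u -> height trend
for a in np.arange(.105,.175,.01):
    print(round(a,3),[cross(k,.084,a,np.arange(.60,.645,.0005),'v',B(k)) for k in (t,c)])
E
```

```text
t 20.8 tcp [ 0.588  -0.0617  0.0721] yaw_y -1.83 down [ 0.001  0.    -1.   ] F [1.7 1.6 5.6] op 0.0584 q [-0.31  0.38  1.68  0.    1.08 -0.28]
[ 0.62989331 -0.24538349 -0.15159399]
end top 0.18050000000000002 side 0.18200000000000002
0.105 [np.float64(0.6014999999999998), np.float64(0.6194999999999978)]
0.115 [np.float64(0.6294999999999967), np.float64(0.6204999999999977)]
0.125 [np.float64(0.608499999999999), np.float64(0.6214999999999976)]
0.135 [np.float64(0.6184999999999979), np.float64(0.6199999999999978)]
0.145 [np.float64(0.6189999999999979), np.float64(0.6199999999999978)]
0.155 [np.float64(0.6194999999999978), np.float64(0.6199999999999978)]
0.165 [np.float64(0.617999999999998), np.float64(0.6204999999999977)]
```

```bash
python3 -c "
from rig import ctrl
print(ctrl.finish_job())"
```

```text
the job is handed in; nothing more can be done
None
```

I handed the job in at about 21 s of robot time, with the gripper still holding the board on the block. The hand-in gives no verdict.

- **Chips:** I gripped the smaller scraper by its grip and wiped all three chips off the open end. A top picture showed all three on the bench and none left on the block.
- **Scraper:** I stood it back at its old spot, turned about 20°, and let go. A picture showed it upright.
- **Board:** I gripped it at its middle and slid it about 0.31 m along the block without lifting it.

**Last checks:**
- **Leading end against the pointer tip:** the two cameras disagreed slightly. The top view put the end about 0.7 mm short and the side view about 2 mm past. The mean is within about 1 mm, so I left it there.
- **Level and contact:** the tool presses on the block with about 6 N. Raising it 0.4 mm hardly changed that (5.8 to 5.6 N). The 1.5 mm gap between the two views of the end could mean it dips 2–3 mm. The board's far edge showed no clear tilt, though some of the top-view readings there were unusable.
- **Clearances:** the pictures show a clear gap between board and pointer, and the gripper stayed clear of the jar, hammer and tape.

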